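# Clear the tea strainer and close the masala dabba

## Robot

A 7-joint arm with a two-finger parallel gripper is mounted at the origin on the work surface. World frame = base frame: x ahead of the robot, y to its left, z up, the work surface at z = 0. Lengths are in m, angles in rad, forces in N, time in s.
With the tool pointing down it reaches from about 0.4 to 0.9 m from the base axis. Payload 5.5 kg.
Tool frame: the origin (TCP) lies between the finger pads, 19 mm behind the fingertips; this is the grasp point; z points along the fingers, y is the line along which they close (so a half turn about z gives the same grasp; the last joint's range is limited). The gripper opens to 92 mm and grips with 3 to 60 N. Pads are 19 mm wide; open, the fingers measure 130 mm over their backs; the gripper's body (75 mm by 190 mm) begins 47 mm behind the grasp point.
Start: joints at [1.473, 0.501, -0.427, 1.55, 0.221, 1.138, -0.21], TCP at [0.229, -0.608, 0.246] pointing down, gripper open.
Joint ranges: [-2.88, 2.88], [-0.31, 2.03], [-1.54, 1.56], [0.2, 2.42], [-1.41, 4.55], [0.19, 2.02], [-2.57, 2.57]. Speed limits (rad/s): [2.57, 2.57, 3.14, 3.14, 3.14, 3.14, 3.14].

## Interface

Orientations are given as a unit quaternion [x, y, z, w].
In Python, from bench import manip, effector, viewer gives the robot as it stands. Calls block until the motion is done:
- manip.move_pose(position, orientation): joint-space move of the TCP to a pose.
- manip.servo_line(position, ori=None, vel=0.15): straight line of the TCP; ori=None keeps the orientation; vel is the mean speed in m/s.
- manip.movej(angles): joint-space move.
- effector.open_jaws() and effector.close(f_grip=None): open the fingers fully, or close them until they stop; f_grip is the grip in N (None keeps the last).
- manip.sleep(seconds).
- manip.solve_ik(position, orientation): joint angles nearest the present ones, or None.
- viewer.get_image(name): name is "scene" or "top"; returns the picture (420x560x3 uint8, red, green, blue); there is no depth.
- viewer.get_calibration(name): a dict with "vfov" (degrees; the focal length in pixels is half the picture's height over the tangent of half this angle, whatever the lens; pixels are square), "cx", "cy" (the principal point, pixels), "eye" and "attitude" of the camera in the world. Camera axes: x right, y down, z forward; pixel columns grow to the right and rows downward; lengths in m; the calibration is good to about 2 mm. A picture is of the moment at which its call begins. get_calibration takes no time and is no camera call.
A pose or a line that the arm cannot do raises manip.PlanningError and nothing moves.
- manip.hand_in(): hands the job in; it is judged then, once.
Readings, each from a call of its own:
- manip.current_clock(): time.
- manip.current_q(): joint angles.
- manip.current_joint_velocities(): joint speeds.
- manip.current_tau(): joint torques, N m.
- manip.current_tool_pos(): TCP position.
- manip.current_tcp_rot(): TCP orientation.
- manip.current_force(): force on the tool from outside, world axes, zero at the start.
- manip.current_wrist_torque(): the same for the moment, N m.
- manip.current_finger_gap(): finger opening in m.
- manip.current_gripper_force(): force on a finger pad.
Only numpy, scipy, OpenCV 4.12 (cv2) and the standard library are available. Lean on these libraries where they do the work, as an engineer would, in place of code of your own. Each camera call takes 0.05 s, during which the arm holds its last target. There are 200 camera calls.

## Task

The masala dabba stands open with the tea strainer lying across it. Move the strainer onto the empty white drip cup, so that its bowl hangs in the cup and its handle and loop rest on the cup's rim; then take the dabba's lid from the sloping wooden rack, lay it on the dabba and press it down against its stiff seal ring until it sits fully home and level. Put things down rather than dropping them, and leave everything else on the shelf where it stands.

Things in the scene. Friction and masses are not known exactly. Their poses are not given: they have to be found in the camera images.
- dabba: Open round steel spice box, 168 mm across, 65 mm high, wall 4 mm, fixed. Origin: centre of its underside. Its upper 30 mm taper to 164 mm at the rim. Small cups inside are 34 mm high. A stiff dark seal ring, 187 mm across, sits round its neck, its top 50 mm above the shelf: the lid's skirt rests on it, 7 mm short of home, until lid and ring are pushed down with about 8 to 14 N; it then stays down.
- lid: Round steel lid, 184 mm across, 0.2 kg, at first on the sloping rack. Origin: on its axis in the plane of the skirt's lower edge; z along the axis towards the knob. Skirt 22 mm deep, 171 mm across inside, its lowest 5 mm flared to 178 mm; top face at z = 25 mm; cylindrical knob 28 mm across from z = 25 to 55 mm, slightly domed. Fully home, its origin is 43 mm above the dabba's origin.
- knob (a point): Point on the lid's knob axis, at z = 49 mm of the lid (6 mm below the knob's top): a good TCP place for gripping the knob along its axis. Axes as the lid's.
- rack: Wooden lid rack, 165 mm deep, 130 wide, 120 high, fixed. Origin: centre of its underside. Its slats rise towards its +x at 35 degrees; its low front with the ledge is at -x, roughly facing the robot (yaw up to 0.3 rad). The lid lies on the slats against the ledge, its knob pointing up and towards the rack's -x, 35 degrees from vertical.
- strainer: Steel tea strainer, 202 mm long, 0.12 kg. Origin: on the bowl's axis, level with the underside of handle and loop (its resting plane); z up. Bowl 62 mm across, reaching 26 mm below the origin. Straight handle 12 mm wide, 8 mm thick (z 0 to 8 mm) along -x to x = -140 mm. Wire loop 41 mm wide to x = +62 mm. At first it lies on the dabba's rim, handle towards the robot.
- cup: Empty white ceramic drip cup without handle, 90 mm across the rim, 85 mm high, wall 4 mm, 0.35 kg, loose. Origin: centre of its underside, z up.
- jar_a: Bystander: closed saffron plastic jar, 72 mm across, 120 mm high. Origin: centre of its underside.
- jar_b: Bystander: closed white plastic jar, 72 mm across, 120 mm high. Origin: centre of its underside.
- spoon_mug: Bystander: blue ceramic mug with a handle, 76 mm across, 95 mm high, holding wooden spoons up to 245 mm high. Origin: centre of its underside.
- tumbler: Bystander: steel tumbler, 66 mm across, 100 mm high. Origin: centre of its underside.
- mortar: Bystander: dark metal mortar with pestle, 100 mm across, 130 mm high. Origin: centre of its underside.
- katori: Bystander: small steel bowl, 84 mm across, 35 mm high. Origin: centre of its underside.
Not all that is in view belongs to the job. Leave any blue look-alike of the cup alone.

How it is judged:
By the outcome, as a careful person would: the job done as asked, in the order asked, and still so for the second after the job is handed in, with the robot touching nothing.
It also fails if it takes over 58 s, if anything falls off the work surface, if the arm or the gripper's body presses on something with over 40 N, if the wrist force passes 120 N, or if a joint passes its speed limit or range.

## Working session

There is one attempt and no reset: what is moved stays moved. The work goes in short steps, each a Python script; the robot and the scene stay as the last script left them, time stands still between calls to the robot, and variables do not carry over. Pictures are saved under pics/ and viewed, at most 10 in all, crops included, and the job is handed in when it is done.

```bash
mkdir -p pics; ls; python3 - <<'E'
from bench import manip, effector, viewer
import cv2
for n in("scene","top"):
    im=viewer.get_image(n); cv2.imwrite(f"pics/{n}0.png",cv2.cvtColor(im,cv2.COLOR_RGB2BGR)); print(n,viewer.get_calibration(n))
print(manip.current_clock(),manip.current_tcp_rot())
E
```

```text
pics
scene {'vfov': 49.678105771051975, 'cx': 283.827252530147, 'cy': 216.49447916013176, 'eye': array([1.08231078, 0.4325674 , 0.90032476]), 'attitude': array([ 0.36339579,  0.86451096, -0.32122054, -0.13183958])}
top {'vfov': 48.913948167565806, 'cx': 271.68890656247345, 'cy': 205.88302210564373, 'eye': array([ 0.40648476, -0.02399033,  1.31199868]), 'attitude': array([ 0.71578258, -0.69513707,  0.05149318, -0.04228729])}
0.1 [ 9.83768484e-01  1.79440334e-01 -1.36134821e-04 -8.46839106e-04]
```

View pics/scene0.png

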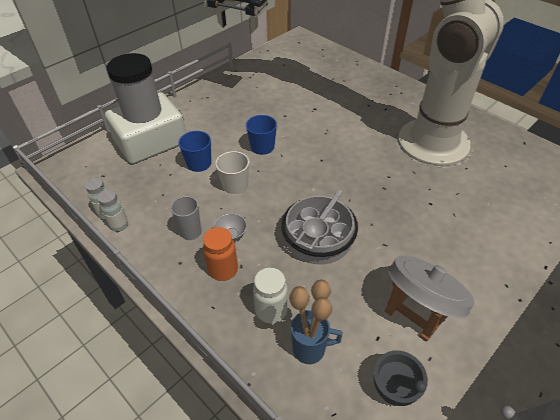

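View pics/top0.png

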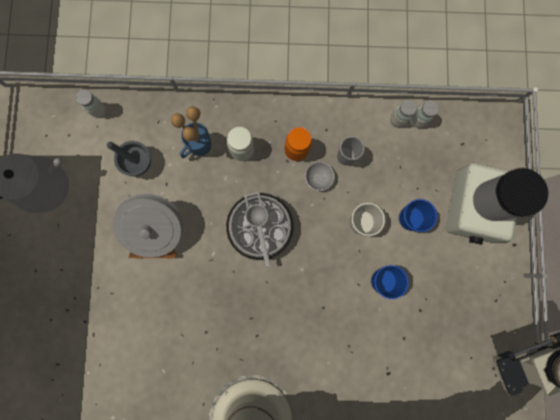

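The scene view shows the dabba (320,228), white cup (233,172), blue look-alikes (196,150) and (262,134), and the lid on the rack (432,290). In the top view the dabba is at (260,226), white cup (369,220), blue cups (419,215) and (391,282), and the lid knob (147,232). The look-alikes are the two blue cups, and the katori and tumbler could also be mistaken for it. The target is the white cup. Next come enlarged crops.

```bash
python3 - <<'E'
import cv2,numpy as np
t=cv2.imread("pics/top0.png");s=cv2.imread("pics/scene0.png")
def crop(im,x,y,w,h,k):
    c=cv2.resize(im[y:y+h,x:x+w],None,fx=k,fy=k,interpolation=cv2.INTER_CUBIC)
    for i in range(0,w,10):
        cv2.line(c,(i*k,0),(i*k,8 if (x+i)%50 else 18),(0,0,255),1)
        if (x+i)%20==0: cv2.putText(c,str(x+i),(i*k,28),0,.35,(0,0,255),1)
    for i in range(0,h,10):
        cv2.line(c,(0,i*k),(8,i*k),(0,0,255),1)
        if (y+i)%20==0: cv2.putText(c,str(y+i),(10,i*k+4),0,.35,(0,0,255),1)
    return c
cv2.imwrite("pics/c1.png",crop(t,220,180,180,100,4)) 
cv2.imwrite("pics/c2.png",crop(s,200,140,180,130,4))
a=crop(t,100,180,100,90,4);b=crop(s,370,240,100,110,4)
o=np.zeros((440,800,3),np.uint8);o[:360,:400]=a;o[:440,400:]=b
cv2.imwrite("pics/c3.png",o)
E
```

```text
(no output)
```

View pics/c1.png

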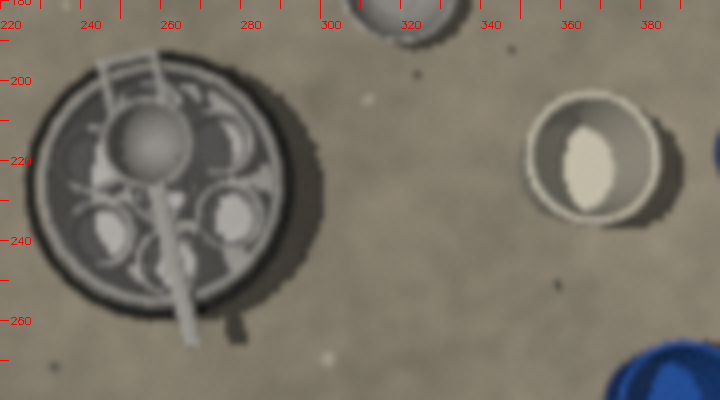

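View pics/c2.png

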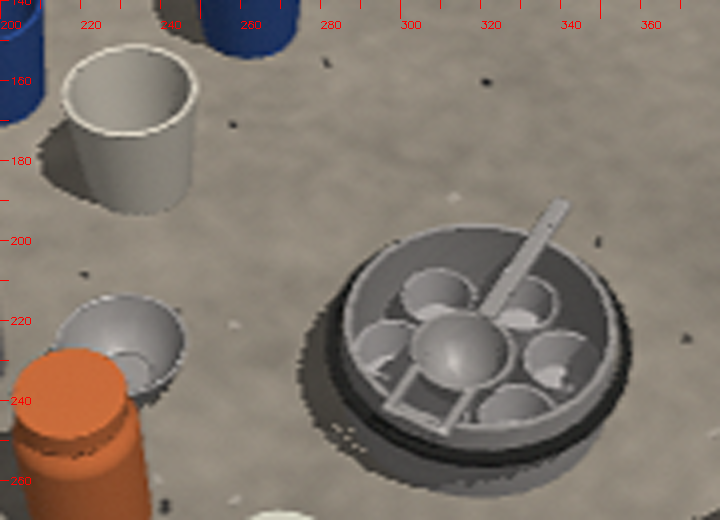

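View pics/c3.png

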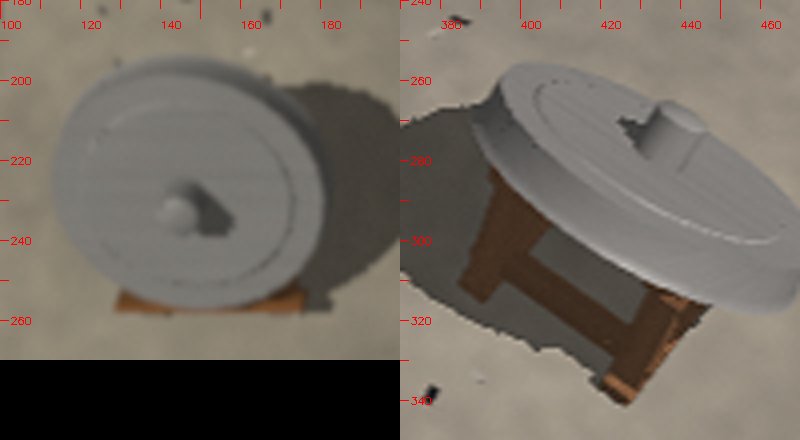

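The crops confirm the white cup (top 368,219; scene 232.6,162.5) as the target. The strainer lies with its handle tip at top (267.5,266) and scene (340,190.5), and the knob top is at top (145,233.7) and scene (440.7,269). Triangulating those now.

```bash
cat > h.py <<'E'
from bench import manip, effector, viewer
import numpy as np, cv2
from scipy.spatial.transform import Rotation as R
from scipy.optimize import least_squares
def cam(n):
    c=viewer.get_calibration(n); f=210/np.tan(np.radians(c["vfov"]/2))
    return R.from_quat(c["attitude"]),c["eye"],f,np.array([c["cx"],c["cy"]])
C={n:cam(n) for n in("scene","top")}
def proj(n,P):
    r,e,f,c=C[n]; q=r.inv().apply(np.atleast_2d(P)-e); return f*q[:,:2]/q[:,2:]+c
def tri(t,s):
    o=least_squares(lambda P:np.r_[proj("top",P)[0]-t,proj("scene",P)[0]-s],[.5,0,.05]); return o.x,o.fun
def circ(c,r,z,Rm=None,n=72):
    a=np.linspace(0,2*np.pi,n); p=np.c_[r*np.cos(a),r*np.sin(a),0*a]+[0,0,z]
    return (Rm.apply(p) if Rm else p)+c
E
python3 - <<'E'
from h import *
np.set_printoptions(precision=4,suppress=True)
for n,t,s in [("tip",(267.5,266.2),(340,190.5)),("hstart",(259.5,227),(322.2,218)),("bowl",(257.2,215.5),(315.2,227)),
 ("loopA",(244.5,195.7),(296.8,241.8)),("loopB",(258.7,192.5),(312,248)),("knob",(145,233.7),(440.7,269))]:
    print(n,*tri(t,s))
def box(P,n):
    p=proj(n,P);return np.r_[p.min(0),p.max(0)]
def fit(name,r,tb,sb,g):
    o=least_squares(lambda P:np.r_[box(circ(P,r,0),"top")-tb,box(circ(P,r,0),"scene")-sb],g);print(name,o.x,o.fun)
T=lambda b:np.array(b)/4+[220,180,220,180]
S=lambda b:np.array(b)/4+[200,140,200,140]
fit("dabba",.082,T([34,57,288,308]),S([343,224,620,432]),[.6,0,.065])
fit("cup",.045,T([526,89,661,225]),S([62,44,199,136]),[.6,-.2,.085])
E
```

```text
tip [ 0.4105 -0.0321  0.0635] [ 0.3019 -0.1913  0.3359  0.0466]
hstart [ 0.5135 -0.005   0.0644] [-0.5741  0.3785 -0.6066 -0.0889]
bowl [0.5452 0.0016 0.0633] [-0.3387  0.2265 -0.3524 -0.0526]
loopA [0.6086 0.0208 0.0784] [ 5.9425 -4.0738  5.9794  0.9231]
loopB [0.5974 0.0181 0.0494] [-7.0899  4.8269 -7.1577 -1.095 ]
knob [0.4829 0.2893 0.1172] [-0.8151  0.3802 -0.7021 -0.0576]
dabba [ 0.5189 -0.0062  0.0589] [ 0.7782  1.5736 -2.4771 -1.1197  0.0604 -0.3067 -1.3883 -0.4981]
cup [ 0.5423 -0.298   0.0781] [-0.2178  0.7178 -0.6604 -0.0475 -0.3355 -0.1463 -0.7257 -0.1449]
```

```bash
python3 - <<'E'
from h import *
np.set_printoptions(precision=4,suppress=True)
# z-fixed xy from each camera separately
def ray(n,px,z):
    r,e,f,c=C[n]; d=r.apply(np.r_[(np.array(px)-c)/f,1]); return (e+d*(z-e[2])/d[2])[:2]
for n,t,s,z in [("tip",(267.5,266.2),(340,190.5),.073),("bowl",(257.2,215.5),(315.2,227),.071),
 ("loopA",(244.5,195.7),(312,248),.068),("loopB",(258.7,192.5),(296.8,241.8),.068),
 ("dabba",(260.3,225.5),(320.4,222),.065),("cup",(368.4,219.2),(232.6,162.5),.085),("safjar",(298.5,138),(218.5,240),.12),("white jar",(239,138.5),(270,283),.12),("bluecup",(393,280),(262,124),.085),("blue2",(421,213),(196,139),.085)]:
    print(n,ray("top",t,z),ray("scene",s,z),tri(t,s)[0])
E
```

```text
tip [ 0.4099 -0.0312] [ 0.4186 -0.0275] [ 0.4105 -0.0321  0.0635]
bowl [0.545  0.0006] [0.5497 0.0063] [0.5452 0.0016 0.0633]
loopA [0.5985 0.037 ] [0.5989 0.0409] [0.5979 0.0385 0.0651]
loopB [ 0.6085 -0.0014] [0.6102 0.0039] [0.6082 0.0002 0.0631]
dabba [ 0.5187 -0.0086] [0.5256 0.0018] [ 0.5183 -0.0064  0.0525]
cup [ 0.5424 -0.2977] [ 0.547  -0.2898] [ 0.5423 -0.2984  0.0767]
safjar [ 0.75   -0.1034] [ 0.7548 -0.0945] [ 0.7514 -0.1025  0.1101]
white jar [0.7435 0.0545] [0.7531 0.0638] [0.7471 0.0563 0.1051]
bluecup [ 0.3832 -0.3628] [ 0.3807 -0.3515] [ 0.3802 -0.3602  0.0812]
blue2 [ 0.5634 -0.4396] [ 0.5545 -0.4351] [ 0.5597 -0.4348  0.0895]
```

```bash
cat >> h.py <<'E'
def down(yaw):
    c,s=np.cos(yaw),np.sin(yaw); return R.from_matrix(np.array([[c,s,0],[s,-c,0],[0,0,-1]])).as_quat()
def save(n,f):
    im=cv2.cvtColor(viewer.get_image(n),cv2.COLOR_RGB2BGR); cv2.imwrite(f"pics/{f}.png",im); return im
def crop(im,x,y,w,h,k):
    c=cv2.resize(im[y:y+h,x:x+w],None,fx=k,fy=k,interpolation=cv2.INTER_CUBIC)
    for i in range(-x%20,w,20): cv2.putText(c,f"|{x+i}",(i*k,10),0,.35,(0,0,255),1)
    for i in range(-y%20,h,20): cv2.putText(c,f"-{y+i}",(0,i*k+4),0,.35,(0,0,255),1)
    return c
E
python3 - <<'E'
from h import *
np.set_printoptions(precision=3,suppress=True)
b=np.array([.547,.003]); u=np.array([np.cos(.24),np.sin(.24)])
p=b-.07*u
for y in(.24,.24+np.pi,.24-np.pi): 
    q=manip.solve_ik([*p,.13],down(y)); print(y,q)
q1=manip.solve_ik([*p,.13],down(.24)); q2=manip.solve_ik([*p,.13],down(.24+np.pi))
y=.24 if q2 is None or (q1 is not None and abs(q1[6])<abs(q2[6])) else .24+np.pi
manip.move_pose([*p,.13],down(y)); print(p,y,manip.current_clock(),manip.current_tool_pos(),manip.current_force())
t=save("top","t1");s=save("scene","s1")
o=np.zeros((520,800,3),np.uint8)
a=crop(t,215,185,100,100,4);o[:400,:400]=a;o[:520,400:]=crop(s,280,130,100,130,4)
cv2.imwrite("pics/c4.png",o)
tcp=manip.current_tool_pos()
print(proj("top",tcp+[0,0,-.019]),proj("scene",tcp+[0,0,-.019]))
yv=manip.current_tcp_rot(); yy=R.from_quat(yv).as_matrix()[:,1]
for sg in(-1,1): print(proj("top",tcp+[0,0,-.019]+sg*.046*yy),proj("scene",tcp+[0,0,-.019]+sg*.046*yy))
E
```

```text
0.24 [ 0.671  0.461 -0.841  2.058  0.47   0.821 -1.778]
3.3815926535897933 [ 0.835  0.571 -1.073  2.054  0.649  0.903  1.209]
-2.901592653589793 [ 0.835  0.571 -1.073  2.054  0.649  0.903  1.209]
[ 0.479 -0.014] 3.3815926535897933 2.4333 [ 0.479 -0.015  0.13 ] [ 0.154 -0.171  0.813]
[[261.946 239.101]] [[329.242 195.303]]
[[279.245 235.433]] [[312.292 188.257]]
[[244.591 242.78 ]] [[346.685 202.555]]
```

View pics/c4.png

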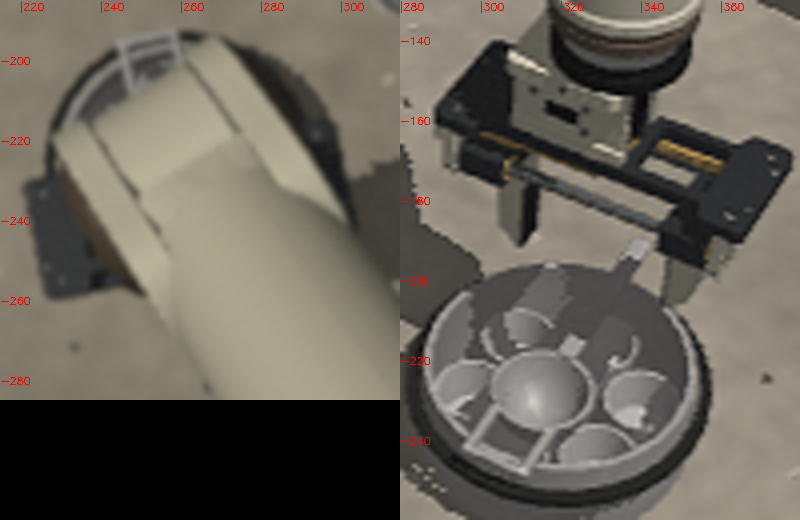

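The fingers straddle the handle (fingertips in the scene at about (308,190) and (350,204), handle near (335,195)). The scene camera is biased by about 2 px in rows, so I'm weighting the top view. Gripping now.

```bash
python3 - <<'E'
from h import *
np.set_printoptions(precision=4,suppress=True)
b=np.array([.546,.001]); u=np.array([np.cos(.24),np.sin(.24)]); p=b-.07*u
manip.servo_line([*p,.0845],vel=.1); print(manip.current_force())
effector.close(40); print(manip.current_finger_gap(),manip.current_gripper_force(),manip.current_force())
manip.servo_line([*p,.175],vel=.15); print(manip.current_finger_gap(),manip.current_force(),manip.current_wrist_torque(),manip.current_clock(),manip.current_tool_pos())
t=save("top","t2");s=save("scene","s2")
o=np.zeros((600,800,3),np.uint8)
o[:400,:400]=crop(t,215,170,100,100,4);o[:600,400:]=crop(s,260,110,100,150,4)
cv2.imwrite("pics/c5.png",o)
E
```

```text
[ 0.236  -0.604  -0.3909]
0.011592833645094244 39.91292595863342 [-0.415  -0.3106  0.3449]
0.011219944164504511 [-0.5684 -0.2585 -1.6221] [ 0.084  -0.0479  0.0149] 5.1083 [ 0.4773 -0.0161  0.1743]
```

View pics/c5.png

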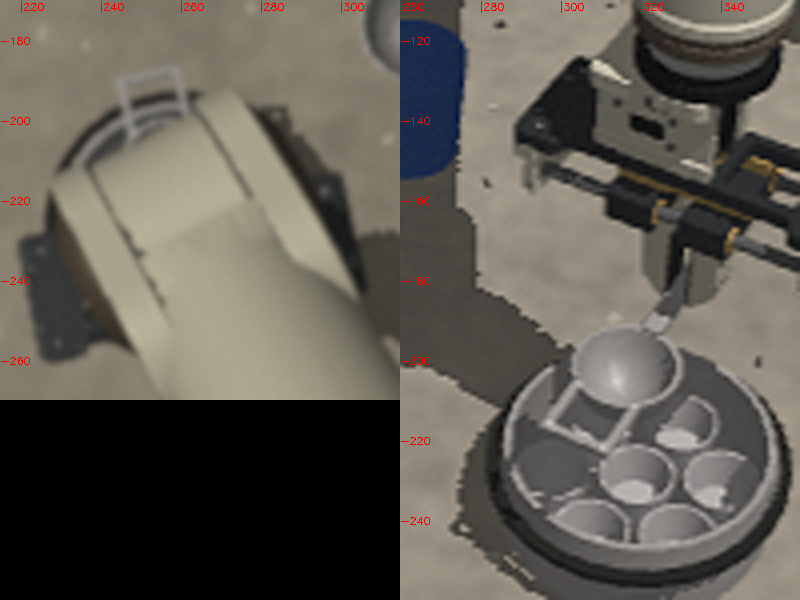

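```bash
python3 - <<'E'
from h import *
np.set_printoptions(precision=4,suppress=True)
a=tri((244.3,190),(310.8,221.2))[0];b=tri((260,186.8),(295.8,217))[0];print(a,b,(a+b)/2)
m=np.array([.6031,.0194,.0641]);print((a+b)/2-m,"expected dz .09")
r,e,f,c=C["scene"]
for z in(.07,.16): print(proj("scene",[.546,.001,z]))
E
```

```text
[0.5995 0.0334 0.1572] [ 0.609  -0.0041  0.1488] [0.6043 0.0146 0.153 ]
[ 0.0012 -0.0048  0.0889] expected dz .09
[[314.5567 225.201 ]]
[[316.4165 199.4026]]
```

```bash
python3 - <<'E'
from h import *
np.set_printoptions(precision=4,suppress=True)
y=-.4;u=np.array([np.cos(y),np.sin(y)]); p=np.array([.5425,-.2965])-.07*u
manip.move_pose([*p,.19],down(y+np.pi)); print(manip.current_clock(),manip.current_q(),manip.current_finger_gap())
manip.sleep(.3);f0=manip.current_force()
for z in(.15,.135,.12,.11,.107,.106,.105,.1045,.104,.1035,.103):
    manip.servo_line([*p,z],vel=.1 if z>.108 else .03); d=manip.current_force()-f0; print(z,d)
    if np.linalg.norm(d)>2: break
print(manip.current_clock(),manip.current_tool_pos(),manip.current_wrist_torque())
t=save("top","t3");s=save("scene","s3")
o=np.zeros((400,800,3),np.uint8)
o[:400,:400]=crop(t,320,170,100,100,4);o[:400,400:]=crop(s,195,120,100,100,4)
cv2.imwrite("pics/c6.png",o)
E
```

```text
6.2083 [ 1.2086  0.5362 -0.9739  1.85    0.5127  1.032   1.2002] 0.011649464640062609
0.15 [-1.0539  0.9273  0.5105]
0.135 [ 0.374   0.6008 -0.3562]
0.12 [-0.2495  0.9434 -0.4539]
0.11 [-1.5555  0.3811  0.4088]
0.107 [0.1504 0.5907 0.1383]
0.106 [-1.5159  1.318   0.2766]
8.4083 [ 0.478  -0.2693  0.106 ] [ 0.0359 -0.0484  0.0014]
```

View pics/c6.png

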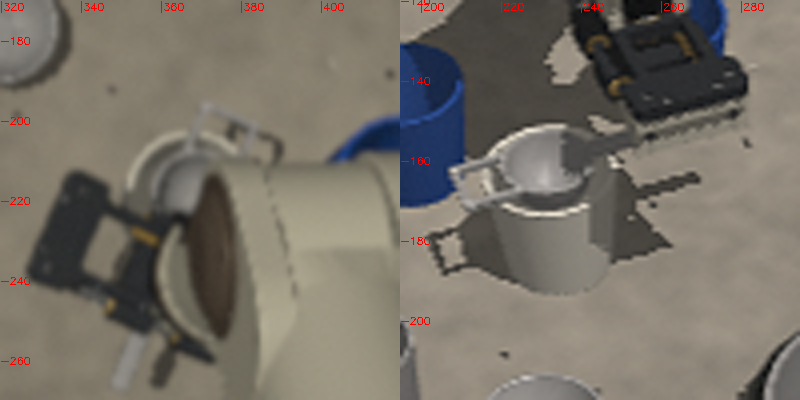

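The bowl hangs centred in the cup (scene ~(332,161), loop at far left over the rim). The force is only noise, so I'm lowering the last millimetre and releasing.

```bash
python3 - <<'E'
from h import *
np.set_printoptions(precision=4,suppress=True)
p=manip.current_tool_pos()
F=lambda:np.mean([manip.current_force() for _ in range(5)],0)
for z in(.1052,.1046,.1042,.1038):
    manip.servo_line([*p[:2],z],vel=.02); f=F(); print(z,f)
    if f[2]>1: break
effector.open_jaws(); manip.sleep(.2)
manip.servo_line([*p[:2],.19],vel=.15); print(manip.current_clock(),F())
# candidate knob pose: tilt 35 about rack, yaw from images
T=lambda x,y:(100+x/4,180+y/4)
r,e,f,c=C["top"]
def ray(n,px,z):
    r,e,f,c=C[n]; d=r.apply(np.r_[(np.array(px)-c)/f,1]); return (e+d*(z-e[2])/d[2])[:2]
for a in [(115,310),(305,312)]: print("rackfront",ray("top",T(*a),.01))
# lid fit with top-view rim (skirt-edge/face outline), unknown origin & yaw
E
```

```text
0.1052 [-0.2939 -0.3617 -0.364 ]
0.1046 [ 0.3874 -0.2962  0.7575]
0.1042 [-1.7782 -0.789   3.772 ]
11.5083 [0.2435 0.1961 0.1175]
rackfront [0.4232 0.3561]
rackfront [0.4256 0.2239]
```

```bash
cat > lidfit.py <<'E'
from h import *
np.set_printoptions(precision=4,suppress=True)
# scene pixel bias from known-height items seen in top
def ray(n,px,z):
    r,e,f,c=C[n]; d=r.apply(np.r_[(np.array(px)-c)/f,1]); return np.r_[(e+d*(z-e[2])/d[2])[:2],z]
off=[]
for t,s,z in [((257.2,215.5),(315.2,227),.071),((251.6,194.1),(304.4,244.9),.068),((267.5,266.2),(340,190.5),.073),((260.3,225.5),(320.4,222),.065),((368.4,219.2),(232.6,162.5),.085)]:
    off.append(np.array(s)-proj("scene",ray("top",t,z))[0])
print(np.array(off)); d=np.mean(off,0)
tb=np.array([52,55,326,308])/4+[100,180,100,180]
sb=np.array([75,62,0,313])/4+[370,240,370,240]; sb[2]=473
tk=(145,233.7); sk=(440.7,269)
def model(v,d):
    Rm=R.from_euler("z",v[3])*R.from_euler("y",-np.radians(35))
    P=np.r_[circ(v[:3],.092,0,Rm),circ(v[:3],.092,.019,Rm)]
    k=v[:3]+Rm.apply([0,0,.055])
    o=[]
    for n,bx,kk,dd in(("top",tb,tk,0),("scene",sb,sk,d)):
        p=proj(n,P)+dd; o+=[np.r_[p.min(0),p.max(0)]-bx,2*(proj(n,k)[0]+dd-kk)]
    return np.concatenate(o)
for dd in(d,0*d,d/2):
    o=least_squares(lambda v:model(v,dd),[.52,.29,.08,0]);v=o.x
    Rm=R.from_euler("z",v[3])*R.from_euler("y",-np.radians(35))
    print(v,"knob",v[:3]+Rm.apply([0,0,.049]),o.fun)
E
python3 lidfit.py
```

```text
[[ 0.4729  2.3961]
 [ 1.2089  1.3898]
 [-1.0704  2.5123]
 [ 1.3162  3.8571]
 [ 0.6697  2.2743]]
[ 0.5133  0.287   0.0792 -0.0038] knob [0.4852 0.2871 0.1193] [-0.5453 -1.0311  2.5319 -0.4227 -1.3674  1.3095 -1.3642  1.0948 -0.0648
  1.2002  0.1006 -0.9136]
[ 0.5134  0.2896  0.0728 -0.    ] knob [0.4853 0.2896 0.1129] [-0.7415 -0.6977  1.9952 -0.4253 -1.992   1.5472 -1.4609  1.0435 -0.4054
  1.0846 -0.4909 -0.9382]
[ 0.5134  0.2882  0.076  -0.0048] knob [0.4853 0.2884 0.1162] [-0.611  -0.862   2.2799 -0.4227 -1.7014  1.4257 -1.4035  1.0052 -0.2857
  1.1708 -0.1727 -0.9143]
```

```bash
python3 - <<'E'
from h import *
np.set_printoptions(precision=4,suppress=True)
Rm=R.from_euler("y",-np.radians(35)); ax=Rm.apply([0,0,1]); K=np.array([.4852,.2878,.118])
F=lambda:np.mean([manip.current_force() for _ in range(5)],0)
best=None
for y in(0,np.pi):
    q=(Rm*R.from_quat(down(y))).as_quat()
    s=manip.solve_ik(K+.07*ax,q); s2=manip.solve_ik(K,q); print(y,s,s2)
    if s is not None and s2 is not None and (best is None or abs(s[6])<abs(best[1][6])): best=(q,s)
q=best[0]
manip.move_pose(K+.07*ax,q); manip.sleep(.2); f0=F(); print(manip.current_clock(),f0)
t=save("top","t4");s=save("scene","s4")
for d in(.03,.012,.006,.003,0):
    manip.servo_line(K+d*ax,vel=.1); f=F()-f0; print(d,f)
    if np.linalg.norm(f)>3: break
effector.close(20); print(manip.current_clock(),manip.current_finger_gap(),manip.current_gripper_force(),F(),manip.current_wrist_torque())
t=save("top","t5");s=save("scene","s5")
o=np.zeros((520,800,3),np.uint8)
o[:400,:400]=crop(t,100,170,100,100,4);o[:520,400:]=crop(s,380,210,100,130,4)
cv2.imwrite("pics/c7.png",o)
E
```

```text
0 [-2.0244  0.6242  1.3665  2.3396 -0.7045  0.2568 -1.7669] [-0.1075  0.5344 -0.8663  2.2569  1.601   0.8213  2.5264]
3.141592653589793 [-0.3408  0.2659 -0.6477  2.2953  1.2893  0.6712 -0.4493] [-0.1442  0.5148 -0.8203  2.2578  1.5915  0.7932 -0.6184]
13.7167 [-0.5216 -0.0244 -0.3616]
0.03 [ 0.9151  0.5456 -0.1126]
0.012 [ 0.3483  1.4475 -0.0979]
0.006 [ 0.5108 -0.388   0.9924]
0.003 [-0.159  -0.0718  0.1213]
0 [ 0.417  -1.2213  1.1363]
16.4667 0.027542415563962863 19.983188880141824 [-1.0594  0.915  -0.3104] [0.3095 0.6906 0.0818]
```

```bash
python3 - <<'E'
from h import *
np.set_printoptions(precision=4,suppress=True)
Rm=R.from_euler("y",-np.radians(35)); ax=Rm.apply([0,0,1]); p=manip.current_tool_pos()
effector.close(50)
manip.servo_line(p+.05*ax,vel=.12); print(manip.current_finger_gap(),manip.current_force())
a=manip.current_tool_pos()+[0.02,-.02,.07]
manip.servo_line(a,ori=down(np.pi),vel=.1)
manip.move_pose([.5205,-.005,.165],down(np.pi)); manip.sleep(.3)
print(manip.current_clock(),manip.current_finger_gap(),manip.current_force(),manip.current_wrist_torque(),manip.current_tool_pos(),manip.current_q())
t=save("top","t6");s=save("scene","s6")
o=np.zeros((520,800,3),np.uint8)
o[:480,:400]=crop(t,210,170,100,120,4);o[:520,400:]=crop(s,270,130,100,130,4)
cv2.imwrite("pics/c8.png",o)
E
```

```text
0.026963660252744607 [ 0.3474 -0.6826 -2.5485]
20.425 0.026787639626032003 [-0.0781  0.1044 -1.8909] [ 0.0473 -0.2206 -0.0396] [ 0.5207 -0.0037  0.1652] [ 0.5835  0.4478 -0.7739  1.9387  0.3931  0.9102  1.1853]
```

View pics/c8.png

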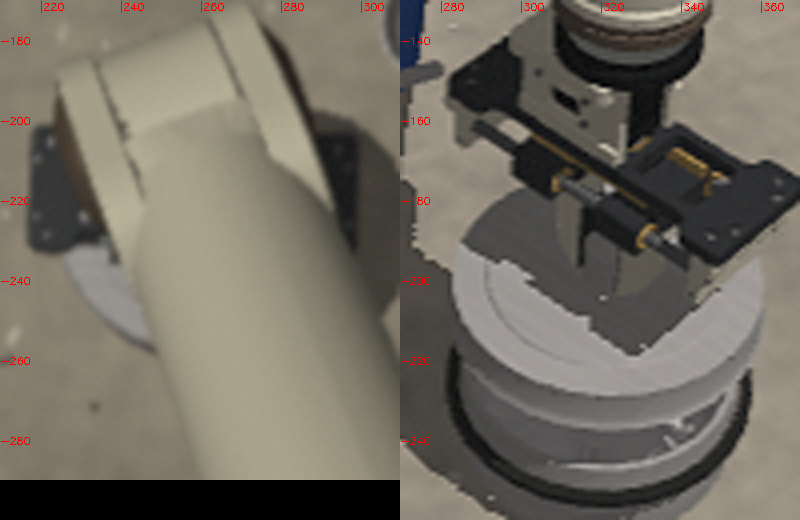

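```bash
python3 - <<'E'
from h import *
np.set_printoptions(precision=4,suppress=True)
def box(c,r,n="scene"):
    p=proj(n,circ(np.array(c),r,0));return np.r_[p.min(0),p.max(0)]
d=np.array([.5,2.3])
for z in(.112,.116,.12): print("lid",z,box([.5207,-.0037,z],.092)+np.r_[d,d],"top face",box([.5207,-.0037,z+.025],.092)+np.r_[d,d])
for z in(.044,.05): print("ring",z,box([.5205,-.005,z],.0935)+np.r_[d,d])
print("lid top view",box([.5207,-.0037,.116],.092,"top"))
# ring from c2 crop: left,right; c1 top
print("rim top-only", box([.5190,-.0075,.065],.082,"top"))
s=cv2.imread("pics/scene0.png"); 
E
```

```text
lid 0.112 [282.199  181.1498 361.3608 240.0933] top face [282.1001 173.778  362.7185 232.9616]
lid 0.116 [282.1834 179.9872 361.5747 238.9705] top face [282.0839 172.5748 362.9404 231.7948]
lid 0.12 [282.1678 178.8182 361.7899 237.8409] top face [282.0677 171.3649 363.1636 230.6207]
ring 0.044 [281.5182 199.2682 358.1559 258.3453]
ring 0.05 [281.4931 197.6724 358.4486 256.8209]
lid top view [222.8252 188.0235 293.5907 258.5144]
rim top-only [229.5994 195.4686 290.131  255.8086]
```

The lid hangs level over the dabba: its outline spans columns 283–361 and the seal ring 282–358, so they agree within about 1 mm. Lowering and pressing under force control.

```bash
python3 - <<'E'
from h import *
np.set_printoptions(precision=4,suppress=True)
F=lambda:np.mean([manip.current_force() for _ in range(4)],0)
X=[.5200,-.0062]
f0=F()
manip.servo_line([*X,.125],vel=.1); print(F()-f0)
z=.125
while z>.080:
    z-=.002 if z>.108 else .001
    manip.servo_line([*X,z],vel=.04); f=F()-f0
    if z<.115: print(round(z,4),f,manip.current_tool_pos()[2].round(4))
    if f[2]>24 or np.hypot(f[0],f[1])>12: break
print(manip.current_clock(),manip.current_finger_gap(),manip.current_wrist_torque())
E
```

```text
[-0.3638  0.4106  0.9344]
0.115 [-0.6629  0.8817 -0.0689] 0.1149
0.113 [-0.4051  0.5504  0.8189] 0.1129
0.111 [-1.0912  0.3005  0.4005] 0.1109
0.109 [-0.2101  0.3385  0.6449] 0.1088
0.107 [-0.1502  0.6248  0.7403] 0.1069
0.106 [-0.2387  0.2374  0.4526] 0.1059
0.105 [-0.4319  0.6397  0.6715] 0.1049
0.104 [0.2411 0.8306 1.3096] 0.1039
0.103 [0.1863 0.2956 0.4209] 0.1029
0.102 [-0.5104  0.6015  0.3905] 0.1019
0.101 [0.4175 0.0624 0.9746] 0.1009
0.1 [-0.0536  1.538   1.6966] 0.0999
0.099 [-0.2985  1.5179  0.9624] 0.0992
0.098 [-2.1563  1.3672  7.5234] 0.0984
0.097 [-2.4485  2.6359  9.2932] 0.0976
0.096 [-2.6647  1.7871 10.3855] 0.0966
0.095 [-2.8448  3.3566 10.044 ] 0.0956
0.094 [-2.7416  1.6138 10.45  ] 0.0946
0.093 [-2.5458  2.7599 10.0352] 0.0936
0.092 [-3.0348  2.3091 10.1069] 0.0926
0.091 [-2.023   2.4809  9.5525] 0.0916
0.09 [-3.5384  2.6219 14.2291] 0.091
0.089 [-7.5802  1.2317 22.4605] 0.0908
0.088 [-11.0615   1.6732  32.0568] 0.0907
28.075 0.026435935758160892 [-0.081   2.0752 -0.0147]
```

The seal gave at about 10 N, and a hard stop came 7.5 mm below first contact, so the lid is home. Releasing, then one central push on the knob with closed fingers to be sure it's level.

```bash
python3 - <<'E'
from h import *
np.set_printoptions(precision=4,suppress=True)
F=lambda:np.mean([manip.current_force() for _ in range(4)],0)
X=[.5200,-.0062]
manip.servo_line([*X,.0905],vel=.03); print(F())
effector.open_jaws(); manip.sleep(.2)
manip.servo_line([*X,.15],vel=.12)
effector.close(20); f0=F()
z=.124; manip.servo_line([*X,z],vel=.1)
while z>.111:
    z-=.001; manip.servo_line([*X,z],vel=.04); f=F()-f0
    if f[2]>2: print(round(z,4),f,manip.current_tool_pos())
    if f[2]>20: break
manip.servo_line([*X,.2],vel=.15); effector.open_jaws()
manip.move_pose([.35,.3,.3],down(np.pi)); manip.sleep(.2)
print(manip.current_clock(),F())
t=save("top","t7");s=save("scene","s7")
o=np.zeros((600,800,3),np.uint8)
o[:300,:]=crop(t,215,175,200,75,4)
o[300:600,:]=crop(s,190,145,200,75+0,4) if False else cv2.resize(crop(s,190,120,200,150,4),None,fx=.5,fy=.5).repeat(1,0) if False else 0
c=crop(s,195,130,180,135,3); o=np.zeros((600,800,3),np.uint8); o[:225,:600]=crop(t,215,175,200,75,3); c=c[:375]; o[225:225+c.shape[0],:540]=c
cv2.imwrite("pics/c9.png",o)
E
```

```text
[-1.8904  1.6715  6.9163]
0.116 [-3.5171 -0.1824  8.6793] [ 0.5202 -0.0062  0.1168]
0.115 [-5.946  -1.6568 17.6502] [ 0.5203 -0.0062  0.1166]
0.114 [-8.2624  0.0952 25.7511] [ 0.5203 -0.0061  0.1164]
38.4 [-0.3638  0.5852 -0.693 ]
```

View pics/c9.png

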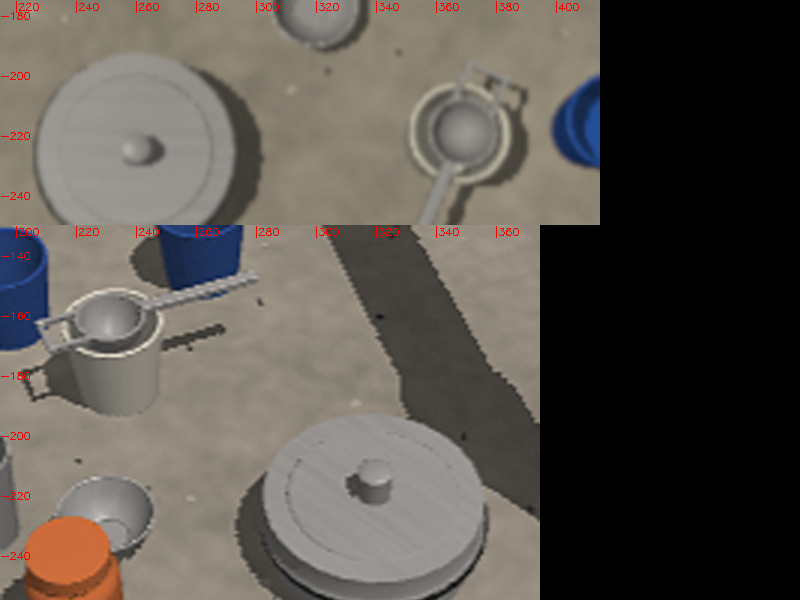

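The strainer hangs in the white cup with its handle and loop on the rim. The lid is level, and its knob top measured 97.6 mm against the 98 mm expected when fully home.

```bash
python3 -c "
from bench import manip
print(manip.hand_in())"
```

```text
the job is handed in; nothing more can be done
None
```

Job handed in at about 38 s: the strainer is seated on the white cup and the lid is pressed home on the dabba and level; the other items in the last picture's crops stood where they were (I didn't re-check the rest).

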